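Make up two refit kits for cleaned exhaust filters

TASK

Make up two refit kits from the stock on the bench. In the three-compartment tray put the tall pipe sleeve, the band clamp and the hex plug, in the two-compartment tray the short pipe sleeve and the pressure sensor: one part in each compartment (any order within a tray), each standing upright and flat on the floor of its compartment just as it stood on the bench. Leave the reducer cone, the round blank flange and the paste jar where they are.

Things in the scene. Friction and masses are not known exactly. Their poses are not given: they have to be found in the camera images.
- tall_sleeve_mid (a point): The tall pipe sleeve: plain steel tube standing upright, 36 mm outside, 26 mm bore, 62 mm tall, 0.16 kg. Point: its centre, 31 mm above its underside. z along the tube.
- short_sleeve_mid (a point): The short pipe sleeve: plain steel tube standing upright, 36 mm outside, 26 mm bore, 24 mm tall, 0.07 kg. Point: its centre, 12 mm above its underside. z along the tube.
- clamp_mid (a point): The band clamp: steel ring lying flat, 46 mm outside, 38 mm bore, 22 mm tall, with a bolt lug on its +x side that reaches 36 mm from the ring's centre (lug 14 mm wide in y, a cross bolt 30 mm long along y through it at x = 30 mm). Best gripped over the ring's outside along its y. 0.12 kg. Point: centre of the ring, 11 mm above its underside. Frame z is up.
- plug_mid (a point): The hex plug: brass, hexagonal base 32 mm across flats (one pair of flats faces +-x, the others every 60 deg) and 22 mm tall, with a round threaded stub 23 mm in diameter and 14 mm tall standing on it, 36 mm in all, 0.15 kg. Point: centre of the hexagonal base, 11 mm above its underside. Frame z is up.
- sensor_mid (a point): The pressure sensor: black plastic block 50 (x) x 28 (y) x 24 mm (z) with two steel hose stubs on top (8 to 10 mm in diameter, 12 mm tall, at x = +-13 mm), 0.09 kg. Point: centre of the block, 12 mm above its underside. Frame z is up.
- reducer_mid (a point): The reducer cone: dark steel, 56 mm across at the foot narrowing to 30 mm, 45 mm tall, closed on top. Starts upright on the bench; it stays where it is. Loose. Point: its centre, 22.5 mm above its underside.
- flange_mid (a point): The round blank flange: flat steel disc 60 mm across, 10 mm thick, with four dark bolt holes. Starts upright on the bench; it stays where it is. Loose. Point: its centre, 5 mm above its underside.
- jar_mid (a point): The paste jar: closed round jar with a black cap and a paper label, 46 mm across, 55 mm tall. Starts upright on the bench; it stays where it is. Loose. Point: its centre, 27.5 mm above its underside.
- tray3: Fixed grey kit tray, the longer one, with 3 equal compartments in a row along its x; 256 x 118 mm outside. Each compartment is 80 mm (tray x) by 110 mm (tray y) inside. Floor 4 mm thick; walls and dividers 4 mm thick, their tops 12 mm above the tray's underside. Origin: centre of the underside, on the bench top (z = 0). Compartment centres at x = -84, 0 and +84 mm on the tray's y = 0.
- tray2: Fixed grey kit tray, the shorter one, with 2 equal compartments in a row along its x; 172 x 118 mm outside. Each compartment is 80 mm (tray x) by 110 mm (tray y) inside. Floor 4 mm thick; walls and dividers 4 mm thick, their tops 12 mm above the tray's underside. Origin: centre of the underside, on the bench top (z = 0). Compartment centres at x = -42 and +42 mm on the tray's y = 0.
There are look-alikes about, which are no part of the job. What is shaped like the part that bears sensor_mid but green or turquoise is not meant.

How it is judged:
At the end, for the whole second after the job is handed in: Tall sleeve, clamp and plug in the longer tray, short sleeve and sensor in the shorter, one per compartment in any order: within 29 mm (tray x) and 45 mm (tray y) of its centre, underside within 5 mm of its floor, upright to 0.12 rad, slower than 0.02 m/s (((x of tall_sleeve_mid in the frame of tray3 between -0.113 and -0.055 m and y of tall_sleeve_mid in the frame of tray3 between -0.045 and 0.045 m and x of clamp_mid in the frame of tray3 between -0.029 and 0.029 m and y of clamp_mid in the frame of tray3 between -0.045 and 0.045 m and x of plug_mid in the frame of tray3 between 0.055 and 0.113 m and y of plug_mid in the frame of tray3 between -0.045 and 0.045 m) or (x of tall_sleeve_mid in the frame of tray3 between -0.113 and -0.055 m and y of tall_sleeve_mid in the frame of tray3 between -0.045 and 0.045 m and x of clamp_mid in the frame of tray3 between 0.055 and 0.113 m and y of clamp_mid in the frame of tray3 between -0.045 and 0.045 m and x of plug_mid in the frame of tray3 between -0.029 and 0.029 m and y of plug_mid in the frame of tray3 between -0.045 and 0.045 m) or (x of tall_sleeve_mid in the frame of tray3 between -0.029 and 0.029 m and y of tall_sleeve_mid in the frame of tray3 between -0.045 and 0.045 m and x of clamp_mid in the frame of tray3 between -0.113 and -0.055 m and y of clamp_mid in the frame of tray3 between -0.045 and 0.045 m and x of plug_mid in the frame of tray3 between 0.055 and 0.113 m and y of plug_mid in the frame of tray3 between -0.045 and 0.045 m) or (x of tall_sleeve_mid in the frame of tray3 between -0.029 and 0.029 m and y of tall_sleeve_mid in the frame of tray3 between -0.045 and 0.045 m and x of clamp_mid in the frame of tray3 between 0.055 and 0.113 m and y of clamp_mid in the frame of tray3 between -0.045 and 0.045 m and x of plug_mid in the frame of tray3 between -0.113 and -0.055 m and y of plug_mid in the frame of tray3 between -0.045 and 0.045 m) or (x of tall_sleeve_mid in the frame of tray3 between 0.055 and 0.113 m and y of tall_sleeve_mid in the frame of tray3 between -0.045 and 0.045 m and x of clamp_mid in the frame of tray3 between -0.113 and -0.055 m and y of clamp_mid in the frame of tray3 between -0.045 and 0.045 m and x of plug_mid in the frame of tray3 between -0.029 and 0.029 m and y of plug_mid in the frame of tray3 between -0.045 and 0.045 m) or (x of tall_sleeve_mid in the frame of tray3 between 0.055 and 0.113 m and y of tall_sleeve_mid in the frame of tray3 between -0.045 and 0.045 m and x of clamp_mid in the frame of tray3 between -0.029 and 0.029 m and y of clamp_mid in the frame of tray3 between -0.045 and 0.045 m and x of plug_mid in the frame of tray3 between -0.113 and -0.055 m and y of plug_mid in the frame of tray3 between -0.045 and 0.045 m)) and ((x of short_sleeve_mid in the frame of tray2 between -0.071 and -0.013 m and y of short_sleeve_mid in the frame of tray2 between -0.045 and 0.045 m and x of sensor_mid in the frame of tray2 between 0.013 and 0.071 m and y of sensor_mid in the frame of tray2 between -0.045 and 0.045 m) or (x of short_sleeve_mid in the frame of tray2 between 0.013 and 0.071 m and y of short_sleeve_mid in the frame of tray2 between -0.045 and 0.045 m and x of sensor_mid in the frame of tray2 between -0.071 and -0.013 m and y of sensor_mid in the frame of tray2 between -0.045 and 0.045 m)) and z of tall_sleeve_mid in the frame of tray3 between 0.03 and 0.04 m and angle between each of tall_sleeve_mid, short_sleeve_mid, clamp_mid, plug_mid, sensor_mid's own z axis and vertical below 0.12 rad and linear speed of each of tall_sleeve, short_sleeve, clamp, plug, sensor below 0.02 m/s and z of short_sleeve_mid in the frame of tray2 between 0.011 and 0.021 m and z of clamp_mid in the frame of tray3 between 0.01 and 0.02 m and z of plug_mid in the frame of tray3 between 0.01 and 0.02 m and z of sensor_mid in the frame of tray2 between 0.011 and 0.021 m); the robot touches nothing.
It fails at once if the reducer cone is moved more than 25 mm from where it stood (distance of reducer_mid from where it was at the start of the episode above 0.025 m).
It fails at once if the blank flange is moved more than 25 mm from where it stood (distance of flange_mid from where it was at the start of the episode above 0.025 m).
It fails at once if the paste jar is moved more than 25 mm from where it stood (distance of jar_mid from where it was at the start of the episode above 0.025 m).
It also fails if it takes over 128 s, if anything falls off the work surface, if the arm or the gripper's body presses on something with over 40 N, if the wrist force passes 120 N, or if a joint passes its speed limit or range.

ROBOT

A 7-joint arm with a two-finger parallel gripper is mounted at the origin on the work surface. World frame = base frame: x ahead of the robot, y to its left, z up, the work surface at z = 0. Lengths are in m, angles in rad, forces in N, time in s.
With the tool pointing down it reaches from about 0.4 to 0.875 m from the base axis. Payload 19.3 kg.
Tool frame: the origin (TCP) lies where the fingers leave the gripper's body, on its centre line; the fingertips stand bot.tip_reach ahead of it and the grasp point (between the pads) lies 54 mm ahead of it (bot.tip_reach is the distance from the TCP to the fingertips, in m); z points along the fingers, y is the line along which they close (so a half turn about z gives the same grasp; the last joint's range is limited). The gripper opens to 85 mm and grips with 20 to 120 N. Pads are 22 mm wide; open, the fingers measure 114 mm over their backs; the gripper's body (76 mm by 85 mm) begins 54 mm behind the grasp point. The pads swing forward as they close: fully open they stand 13 mm farther back than shut.
Start: joints at [1.152, 0.521, -0.036, 1.599, 0.021, 1.021, -0.113], TCP at [0.214, -0.587, 0.304] pointing down, gripper open.
Joint ranges: [-2.91, 2.91], [-0.3, 2.13], [-1.5, 1.42], [0.17, 2.43], [-1.26, 4.41], [0.16, 1.93], [-2.52, 2.52]. Speed limits (rad/s): [1.89, 1.89, 2.39, 2.39, 3.01, 3.01, 3.01].

INTERFACE

Orientations are given as [roll, pitch, yaw] about the fixed x, y, z axes, in that order (R = Rz(yaw) Ry(pitch) Rx(roll)).
In Python, from workcell import bot gives the robot as it stands. The module is installed in compiled form; this text tells all that it offers.
- The arm moves only by the shell command python3 -m jog 'ROWS' [FORCE]. ROWS is JSON, a list that holds one entry, the list of rows, each a list of 7 numbers: the shift along the tool's x, y, z in mm, then the turn, a rotation vector about the tool's x, y, z in rad, then the opening, from 0 (shut) to 1 (fully open). In form: [[[tx, ty, tz, wx, wy, wz, fingers], ...]]. A call has 1 to 5 rows; each row shifts and turns the commanded pose from where the row before left it, along the tool's axes as they then stand; what a row does not reach is not made up. A row lasts 1/10 s, in which the tool goes at most 50 mm and 8.59 degrees, less where a joint would pass 70% of its speed; a pose out of reach is approached as far as the arm can. A call is refused whole if a number of a shift passes 50 or a number of a turn 0.15, either way. A call with a gripper value outside its range is refused whole. The fingers move at their own pace and stop on an object; FORCE is the grip in N (left out, the last holds). Time passes only in rows, so rows that do not move let the fingers close. It gives the time, the measured TCP pose, the force, the opening and the grip force at its end, in the units of the state.
- bot.observe(): the state, without advancing time (a new reading comes with each control period).
- bot.grab_frame(name): name is "side" or "top"; returns a dict with "img" (420x560x3 uint8, red, green, blue), "intrinsics" (3x3 intrinsics, pixels), "k1" (the pictures are not rectified: a ray, as slopes to the right and down, at radius r is drawn at 1 + k1 r^2 times it, then the intrinsics apply), "R" (3x3) and "t" (3): a world point X has camera coordinates R X + t. Camera axes: x right, y down, z forward; pixel columns grow to the right and rows downward; lengths in m; the calibration is good to about 2 mm. A picture is of the moment at which its call begins. There is no depth.
- bot.job_done(): hands the job in; it is judged then, once.
Trained networks look in a picture, given as the dict that the camera call returned (one of the last four; its "shot" number tells which), for a name from the list of things; names that differ only in an ending like _2 or _b are one class to them, and where a whole thing is asked for, a point or a joint stands for the part that bears it (a point fixed in the world has none). Each returns a list of dicts, best first, with "conf" (0 to 1); they miss things now and then, are a little off and sometimes report something else, mostly with a low value. They report only what shows in the picture. A call takes as long as a camera call. They do not tell look-alikes from the thing itself.
- bot.trace(query, picture): "region" (420x560 bool, what is visible of it).
- bot.spot_point(query, picture): "xyz" ([x, y, z] in m, in world coordinates, good to about 4 mm: a listed point, or the origin of a listed thing).
The state is a dict: "clock": time; "qpos": joint angles; "qd": joint speeds; "joint_efforts": joint torques, N m; "position": TCP position; "tool_rot": TCP orientation; "force": force on the tool from outside, world axes, zero at the start; "moment": the same for the moment, N m; "grip_width": finger opening in m; "finger_force": force on a finger pad.
Only numpy, scipy, OpenCV 4.12 (cv2) and the standard library are available. Lean on these libraries where they do the work, as an engineer would, in place of code of your own. Each camera call takes 0.05 s, during which the arm holds its last target. There are 200 camera calls.

## Working session

There is one attempt and no reset: what is moved stays moved. The work goes in short steps, Python scripts to look and compute and a shell command to move; the robot and the scene stay as the last step left them, time stands still between calls to the robot, and variables do not carry over. Pictures are saved under pics/ and viewed, at most 14 in all, crops included, and the job is handed in when it is done.

```bash
mkdir -p pics; cat > h.py <<'E'
import numpy as np, cv2
from workcell import bot
from scipy.spatial.transform import Rotation as Ro
def save(f,n): cv2.imwrite(f'pics/{n}.png',f['img'][:,:,::-1])
def proj(f,X):
    c=np.array(f['R'])@np.array(X,float)+np.array(f['t']); s=c[:2]/c[2]; s=s*(1+f['k1']*(s@s)); K=np.array(f['intrinsics'])
    return K[0,0]*s[0]+K[0,2],K[1,1]*s[1]+K[1,2]
def ray(f,u,v,z):
    K=np.array(f['intrinsics']); d=np.array([(u-K[0,2])/K[0,0],(v-K[1,2])/K[1,1]]); s=d.copy()
    for _ in range(20): s=d/(1+f['k1']*(s@s))
    R=np.array(f['R']); o=-R.T@np.array(f['t']); w=R.T@np.array([s[0],s[1],1]); return o+w*(z-o[2])/w[2]
E
python3 - <<'E'
from h import *
o=bot.observe(); print({k:np.round(v,3).tolist() for k,v in o.items()}, bot.tip_reach)
for n in ('top','side'):
    f=bot.grab_frame(n); save(f,n+'0'); print(n,f['k1'],np.round(-np.array(f['R']).T@np.array(f['t']),3))
    for q in 'tall_sleeve_mid short_sleeve_mid clamp_mid plug_mid sensor_mid reducer_mid flange_mid jar_mid tray3 tray2'.split():
        print(q,[(np.round(d['xyz'],3).tolist(),np.round(proj(f,d['xyz'])).tolist(),round(d['conf'],2)) for d in bot.spot_point(q,f)])
E
```

```text
{'clock': 0.0, 'qpos': [1.152, 0.522, -0.036, 1.6, 0.021, 1.021, -0.113], 'qd': [0.001, -0.001, -0.001, 0.0, 0.001, 0.0, -0.0], 'joint_efforts': [0.004, -92.708, 1.981, -36.992, 0.018, 0.008, -0.0], 'position': [0.213, -0.587, 0.303], 'tool_rot': [-3.141, 0.0, 0.349], 'force': [0.821, -0.42, -0.11], 'moment': [-0.013, 0.011, -0.006], 'finger_force': 0.0, 'grip_width': 0.086} 0.0726
top -0.07322713089963127 [0.452 0.003 0.758]
tall_sleeve_mid [([0.561, 0.053, 0.03], [251.0, 178.0], 0.64), ([0.463, 0.109, 0.012], [222.0, 231.0], 0.52)]
short_sleeve_mid [([0.455, -0.008, 0.012], [283.0, 235.0], 0.46)]
clamp_mid [([0.678, 0.111, 0.013], [223.0, 120.0], 0.79)]
plug_mid [([0.561, 0.057, 0.03], [249.0, 178.0], 0.66)]
sensor_mid [([0.462, 0.109, 0.009], [222.0, 231.0], 0.81), ([0.333, -0.071, 0.01], [316.0, 300.0], 0.81), ([0.33, 0.203, 0.012], [171.0, 301.0], 0.59)]
reducer_mid [([0.562, 0.057, 0.028], [249.0, 178.0], 0.74), ([0.672, -0.11, 0.026], [337.0, 122.0], 0.56), ([0.531, -0.277, -0.0], [420.0, 197.0], 0.44)]
flange_mid [([0.573, -0.052, 0.005], [306.0, 175.0], 0.77)]
jar_mid [([0.6
[... 467 characters left out ...]
d [([0.457, -0.008, 0.012], [312.0, 231.0], 0.84)]
clamp_mid [([0.675, 0.111, 0.012], [166.0, 236.0], 0.92)]
plug_mid [([0.458, -0.123, 0.01], [331.0, 202.0], 0.78)]
sensor_mid [([0.332, 0.201, 0.011], [351.0, 342.0], 0.95), ([0.462, 0.112, 0.012], [282.0, 270.0], 0.8), ([0.338, -0.069, 0.011], [387.0, 230.0], 0.66)]
reducer_mid [([0.67, -0.108, 0.026], [232.0, 177.0], 0.78)]
flange_mid [([0.573, -0.055, 0.008], [263.0, 206.0], 0.86)]
jar_mid [([0.672, 0.0, 0.026], [203.0, 199.0], 0.65)]
tray3 [([0.535, -0.277, -0.001], [318.0, 170.0], 0.97), ([0.539, 0.285, -0.004], [171.0, 343.0], 0.71)]
tray2 [([0.535, -0.277, -0.001], [318.0, 170.0], 0.97), ([0.539, 0.285, -0.004], [171.0, 343.0], 0.71)]
```

View pics/top0.png

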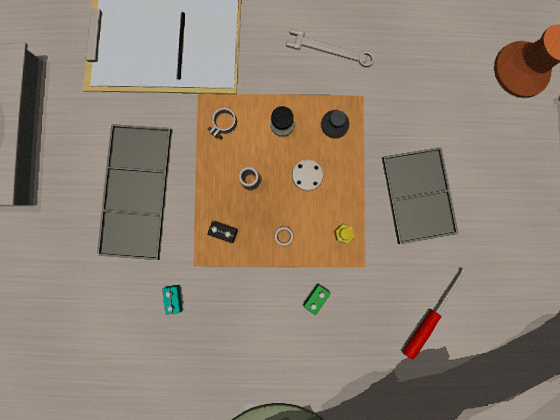

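View pics/side0.png

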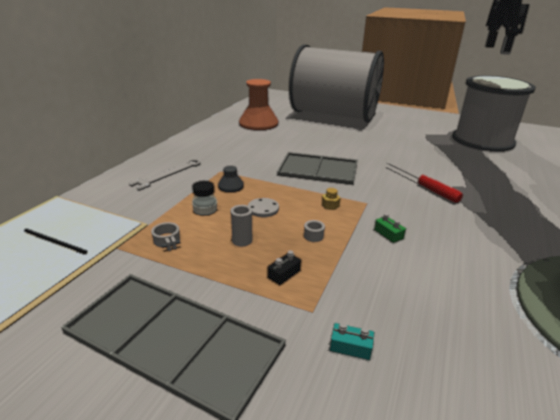

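Candidates in the top view:
- **Sensor:** black block at (222,231), green at (316,299) and turquoise at (172,300). The description calls for the black one.
- **Tall sleeve:** (249,178). **Short sleeve:** (284,236).
- **Clamp:** ring at (223,121), with its lug towards lower left.
- **Plug:** yellow at (345,233).
- **Leave alone:** cone (335,124), jar (282,121), flange (307,175).

The longer tray is on the left and the shorter on the right. Next I'll check this in a crop and measure yaws and trays.

```bash
python3 - <<'E'
from h import *
f=bot.grab_frame('top')
cv2.imwrite('pics/crop.png',cv2.resize(f['img'][95:265,195:365,::-1],(595,595),interpolation=cv2.INTER_CUBIC))
def near(q,uv):
    L=bot.trace(q,f)
    for d in L:
        r=d['region']; v,u=np.nonzero(r)
        if abs(u.mean()-uv[0])+abs(v.mean()-uv[1])<25: return r
def outl(r,z):
    c=max(cv2.findContours(r.astype(np.uint8),cv2.RETR_EXTERNAL,cv2.CHAIN_APPROX_NONE)[0],key=cv2.contourArea)[:,0]
    return np.array([ray(f,u,v,z)[:2] for u,v in c])
for q,uv,z in [('tray3',(136,193),.012),('tray2',(419,196),.012),('sensor_mid',(222,231),.02),('clamp_mid',(220,122),.015),('plug_mid',(345,233),.022),('short_sleeve_mid',(284,236),.024),('tall_sleeve_mid',(249,178),.062)]:
    r=near(q,uv)
    if r is None: print(q,None); continue
    P=outl(r,z)*1000; c,s,a=cv2.minAreaRect(P.astype(np.float32))
    print(q,np.round(c),np.round(s),round(a,1),r.sum(),'mean',np.round(P.mean(0)))
    if q=='sensor_mid' or 'tray' in q: print(np.round(cv2.boxPoints((c,s,a))).tolist())
hs=cv2.cvtColor(f['img'],cv2.COLOR_RGB2HSV)
E
```

```text
tray3 [539. 279.] [122. 257.] 86.1 8080 mean [537. 279.]
[[407.0, 227.0], [662.0, 210.0], [671.0, 331.0], [415.0, 349.0]]
tray2 [ 535. -271.] [175. 124.] 9.8 5423 mean [ 534. -271.]
[[438.0, -225.0], [459.0, -347.0], [632.0, -317.0], [611.0, -196.0]]
sensor_mid [463. 106.] [53. 30.] 72.1 436 mean [462. 107.]
[[440.0, 86.0], [469.0, 76.0], [485.0, 127.0], [457.0, 136.0]]
clamp_mid [671. 110.] [50. 62.] 73.2 406 mean [671. 113.]
plug_mid [ 460. -123.] [36. 34.] 89.9 296 mean [ 459. -123.]
short_sleeve_mid None
tall_sleeve_mid [556.  55.] [38. 32.] 0.6 239 mean [555.  54.]
```

View pics/crop.png

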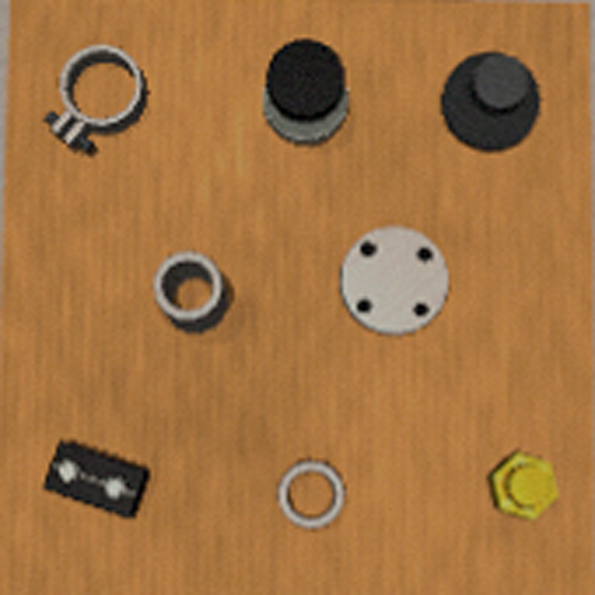

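Crop confirms the choice: black sensor with two stubs at (222,232), clamp ring (224,119) with its lug at (214,132), tall ring (249,177), short ring (284,236), brass hex plug (345,234). Next I'll refine positions and the hex angle.

```bash
cat >> h.py <<'E'
def plan(x,y,z,th=None):
    """th: wanted direction (deg) of tool y in world. Prints wz turn, then shift in tool axes after that turn (mm)"""
    o=bot.observe(); p=np.array(o['position']); R=Ro.from_euler('xyz',o['tool_rot']).as_matrix()
    cur=np.degrees(np.arctan2(R[1,1],R[0,1])); th=cur if th is None else th
    t=np.radians(th); ty=np.array([np.cos(t),np.sin(t),0]); tx=np.cross(ty,[0,0,-1.])
    d=np.array([x,y,z])-p
    print('clock %.1f th %.1f wz %.3f tilt %s shift %s pos %s grip %.4f F %.1f'%(o['clock'],cur,-np.radians(th-cur),np.round(o['tool_rot'][:2],3),np.round([d@tx*1000,d@ty*1000,-d[2]*1000],1),np.round(p,4),o['grip_width'],o['finger_force']),'fz',np.round(o['force'],1))
E
python3 - <<'E'
from h import *
f=bot.grab_frame('top')
P=lambda cu,cv,z: np.round(ray(f,195+cu/3.5-.36,95+cv/3.5-.36,z),4)
print('tall',P(188,287,.062),'short',P(311,494,.024),'plug',P(527,486,.036),'clamp',P(102,85,.022),'lug',P(68,130,.013))
hs=cv2.cvtColor(f['img'],cv2.COLOR_RGB2HSV); m=((hs[...,0]>22)&(hs[...,0]<36)&(hs[...,1]>150)).astype(np.uint8); m[:200]=0;m[265:]=0;m[:,:320]=0;m[:,365:]=0
c=max(cv2.findContours(m,0,cv2.CHAIN_APPROX_NONE)[0],key=cv2.contourArea)[:,0]
X=np.array([ray(f,u,v,.018)[:2] for u,v in c])*1000; 
for a in range(0,60,5):
    print(a,[round(float(np.ptp(X@[np.cos(np.radians(a+k)),np.sin(np.radians(a+k))])),1) for k in (0,60,120)], end=' ')
print(X.mean(0))
plan(.456,-.008,.15,-80)
E
```

```text
tall [0.5589 0.0559 0.062 ] short [ 0.454  -0.0081  0.024 ] plug [ 0.4587 -0.1216  0.036 ] clamp [0.6766 0.1075 0.022 ] lug [0.6537 0.1271 0.013 ]
0 [34.0, 35.2, 35.2] 5 [34.6, 35.7, 35.4] 10 [35.0, 35.9, 35.3] 15 [35.2, 35.9, 35.0] 20 [35.1, 35.6, 34.8] 25 [34.7, 35.0, 34.4] 30 [34.3, 34.2, 33.7] 35 [33.8, 34.3, 33.0] 40 [33.5, 34.0, 32.5] 45 [33.3, 33.9, 32.8] 50 [33.6, 34.5, 33.5] 55 [34.4, 34.8, 33.8] [ 459.37978616 -122.4662955 ]
clock 1.6 th -70.0 wz 0.174 tilt [-3.142 -0.   ] shift [ 339.3 -528.5  153.9] pos [ 0.2136 -0.5873  0.3039] grip 0.0852 F 0.0 fz [ 0.3 -0.5  0.3]
```

```bash
python3 -m jog '[[[0,0,0,0,0,0.087,1],[0,0,0,0,0,0.087,1],[31,-48,10,0,0,0,1],[31,-48,10,0,0,0,1],[31,-48,10,0,0,0,1]]]' 80
python3 -m jog '[[[31,-48,10,0,0,0,1],[31,-48,10,0,0,0,1],[31,-48,20,0,0,0,1],[31,-48,20,0,0,0,1],[31,-48,20,0,0,0,1]]]' >/dev/null
python3 -m jog '[[[31,-48,20,0,0,0,1],[31,-48,20,0,0,0,1],[29,-48,14,0,0,0,1],[0,0,0,0,0,0,1],[0,0,0,0,0,0,1]]]'
python3 -c "
from h import *
plan(.456,-.008,.075,-80)"
```

```text
clock: 2.05
position: [0.2713, -0.4495, 0.2777]
tool_rot: [3.141, -0.0, 0.174]
force: [2.2, -0.8, -0.2]
grip_width: 0.0853
finger_force: 0.0
clock: 3.05
position: [0.4185, -0.0967, 0.1659]
tool_rot: [-3.141, 0.0, 0.178]
force: [-0.7, -0.4, 0.2]
grip_width: 0.0856
finger_force: 0.0
clock 3.0 th -79.8 wz 0.003 tilt [-3.141  0.   ] shift [ 52.3 -80.8  90.9] pos [ 0.4185 -0.0967  0.1659] grip 0.0856 F 0.0 fz [-0.7 -0.4  0.2]
```

```bash
python3 -m jog '[[[17,-27,0,0,0,0,1],[17,-27,0,0,0,0,1],[18,-27,0,0,0,0,1],[0,0,10,0,0,0,1],[0,0,0,0,0,0,1]]]'
python3 -c "
from h import *
plan(.456,-.008,.075,-80)
f=bot.grab_frame('side');save(f,'s1')"
```

```text
clock: 3.55
position: [0.455, -0.0099, 0.1556]
tool_rot: [3.141, 0.001, 0.174]
force: [-0.5, -1.2, 0.5]
grip_width: 0.0855
finger_force: 0.0
clock 3.5 th -80.0 wz -0.000 tilt [3.141e+00 1.000e-03] shift [ 1.3 -1.7 80.6] pos [ 0.455  -0.0099  0.1556] grip 0.0855 F 0.0 fz [-0.5 -1.2  0.5]
```

View pics/s1.png

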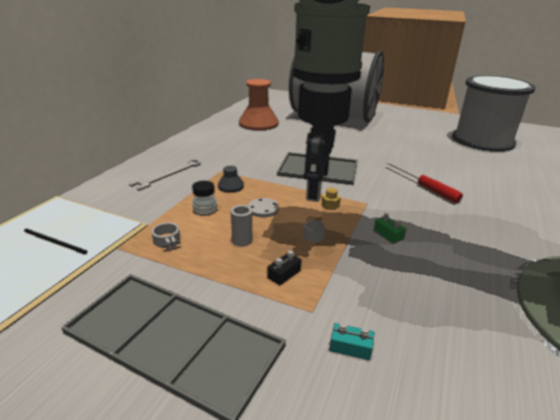

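Side view: the open gripper is centred above the short sleeve at (314,231), clear of its neighbours. Descending to grip.

```bash
python3 -m jog '[[[1,-2,25,0,0,0,1],[0,0,25,0,0,0,1],[0,0,20,0,0,0,1],[0,0,10.5,0,0,0,1],[0,0,0,0,0,0,1]]]' 
python3 -m jog '[[[0,0,0,0,0,0,0],[0,0,0,0,0,0,0],[0,0,0,0,0,0,0],[0,0,0,0,0,0,0],[0,0,0,0,0,0,0]]]' 80
python3 -m jog '[[[0,0,0,0,0,0,0],[0,0,0,0,0,0,0],[0,0,0,0,0,0,0],[0,0,-20,0,0,0,0],[0,0,-30,0,0,0,0]]]' 
python3 -m jog '[[[0,0,-30,0,0,0,0],[0,0,0,0,0,0,0]]]' 
python3 -c "
from h import *
plan(.494,-.278,.155,-80)"
```

```text
clock: 4.1
position: [0.4554, -0.0079, 0.075]
tool_rot: [3.141, 0.002, 0.173]
force: [-1.5, -0.6, 0.1]
grip_width: 0.0852
finger_force: 0.0
clock: 4.6
position: [0.4563, -0.0068, 0.0766]
tool_rot: [3.141, -0.001, 0.175]
force: [-3.6, -0.9, 22.3]
grip_width: 0.0329
finger_force: 77.6
clock: 5.1
position: [0.4554, -0.0067, 0.1256]
tool_rot: [-3.141, 0.002, 0.175]
force: [-0.8, 0.4, 1.2]
grip_width: 0.0329
finger_force: 80.6
clock: 5.3
position: [0.4573, -0.0068, 0.1589]
tool_rot: [3.141, -0.005, 0.174]
force: [-0.1, 0.2, -2.5]
grip_width: 0.0329
finger_force: 80.7
clock 5.3 th -80.0 wz -0.000 tilt [ 3.141 -0.005] shift [-11.  273.5   3.9] pos [ 0.4573 -0.0068  0.1589] grip 0.0329 F 80.7 fz [-0.1  0.2 -2.5]
```

```bash
python3 -m jog '[[[-1,30,0,0,0,0,0],[-1,34,0,0,0,0,0],[-1,34,0,0,0,0,0],[-1,34,0,0,0,0,0],[-1,34,0,0,0,0,0]]]' >/dev/null
python3 -m jog '[[[-1,34,0,0,0,0,0],[-2,34,0,0,0,0,0],[-2,34,0,0,0,0,0],[0,5,0,0,0,0,0],[0,0,0,0,0,0,0]]]' 
python3 -c "
from h import *
plan(.494,-.278,.082,-80)
f=bot.grab_frame('side')
cv2.imwrite('pics/s2.png',cv2.resize(f['img'][90:230,240:400,::-1],(640,560),interpolation=cv2.INTER_CUBIC))"
```

```text
clock: 6.3
position: [0.4932, -0.2781, 0.1551]
tool_rot: [-3.141, 0.0, 0.173]
force: [-0.2, 0.4, -1.4]
grip_width: 0.0333
finger_force: 80.7
clock 6.3 th -80.1 wz -0.002 tilt [-3.141  0.   ] shift [ 0.8  0.  73.1] pos [ 0.4932 -0.2781  0.1551] grip 0.0333 F 80.7 fz [-0.2  0.4 -1.4]
```

View pics/s2.png

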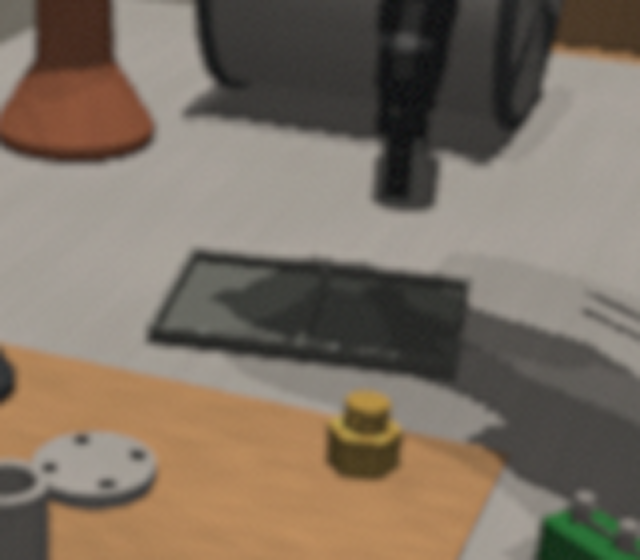

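The sleeve hangs upright between the pads at (405,180) in the crop, above the near compartment. Lowering it.

```bash
python3 -m jog '[[[0,0,25,0,0,0,0],[0,0,25,0,0,0,0],[0,0,15,0,0,0,0],[0,0,5,0,0,0,0],[0,0,3,0,0,0,0]]]' 
python3 -m jog '[[[0,0,0,0,0,0,0],[0,0,0,0,0,0,0.2],[0,0,0,0,0,0,0.5],[0,0,0,0,0,0,0.7],[0,0,0,0,0,0,0.7]]]' 
python3 -m jog '[[[0,0,0,0,0,0,0.8],[0,0,-20,0,0,0,0.8],[0,0,-30,0,0,0,0.8],[0,0,-30,0,0,0,1],[0,0,-30,0,0,0,1]]]' 
python3 -c "
from h import *
plan(.4625,.109,.19,-18)"
```

```text
clock: 6.85
position: [0.4938, -0.2768, 0.0825]
tool_rot: [-3.141, 0.0, 0.176]
force: [0.5, 0.2, -0.0]
grip_width: 0.0325
finger_force: 80.7
clock: 7.35
position: [0.4937, -0.2775, 0.0829]
tool_rot: [3.141, -0.0, 0.175]
force: [-0.9, 0.8, -0.6]
grip_width: 0.0594
finger_force: 0.0
clock: 7.85
position: [0.4935, -0.2773, 0.1938]
tool_rot: [-3.141, 0.0, 0.175]
force: [0.4, -0.9, 0.4]
grip_width: 0.0853
finger_force: 0.0
clock 7.8 th -80.0 wz -1.082 tilt [-3.141  0.   ] shift [ 357.8 -148.8    3.8] pos [ 0.4935 -0.2773  0.1938] grip 0.0853 F 0.0 fz [ 0.4 -0.9  0.4]
```

```bash
python3 -m jog '[[[0,0,0,0,0,-0.135,1],[0,0,0,0,0,-0.135,1],[0,0,0,0,0,-0.135,1],[0,0,0,0,0,-0.135,1],[0,0,0,0,0,-0.135,1]]]' >/dev/null
python3 -m jog '[[[0,0,0,0,0,-0.135,1],[0,0,0,0,0,-0.135,1],[0,0,0,0,0,-0.135,1],[20,-8,0,0,0,0,1],[33,-14,0,0,0,0,1]]]' >/dev/null
python3 -m jog '[[[34,-14,0,0,0,0,1],[34,-14,0,0,0,0,1],[34,-14,0,0,0,0,1],[34,-14,0,0,0,0,1],[34,-14,0,0,0,0,1]]]' >/dev/null
python3 -m jog '[[[34,-14,0,0,0,0,1],[34,-14,0,0,0,0,1],[34,-14,0,0,0,0,1],[33,-14,0,0,0,0,1],[0,0,0,0,0,0,1]]]' >/dev/null
python3 -c "
from h import *
plan(.4625,.109,.082,-18)
f=bot.grab_frame('top')
print([(np.round(d['xyz'],3).tolist(),d['conf']) for d in bot.spot_point('short_sleeve_mid',f)]); save(f,'t2')"
```

```text
clock 9.8 th -17.8 wz 0.004 tilt [ 3.142e+00 -2.000e-03] shift [ -4.7   0.2 110.9] pos [0.4637 0.1135 0.1929] grip 0.0854 F 0.0 fz [ 0.1 -0.2 -0.1]
[([0.493, -0.279, 0.016], 0.8)]
```

View pics/t2.png

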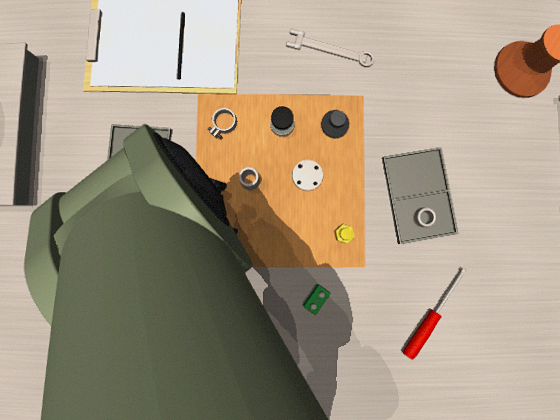

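The short sleeve stands in the near compartment at (427,216), z 0.016 as it should. Now gripping the sensor.

```bash
python3 -m jog '[[[-4.5,0,30,0,0,0,1],[0,0,30,0,0,0,1],[0,0,30,0,0,0,1],[0,0,20,0,0,0,1],[0,0,0,0,0,0,1]]]' 
python3 -m jog '[[[0,0,0,0,0,0,0],[0,0,0,0,0,0,0],[0,0,0,0,0,0,0],[0,0,0,0,0,0,0],[0,0,0,0,0,0,0]]]' 
python3 -m jog '[[[0,0,0,0,0,0,0],[0,0,0,0,0,0,0],[0,0,-20,0,0,0,0],[0,0,-30,0,0,0,0],[0,0,-30,0,0,0,0]]]' 
python3 -m jog '[[[0,0,-30,0,0,0,0],[0,0,0,0,0,0.135,0],[0,0,0,0,0,0.135,0],[0,0,0,0,0,0.135,0],[0,0,0,0,0,0.135,0]]]'
python3 -m jog '[[[0,0,0,0,0,0.135,0],[0,0,0,0,0,0.135,0],[0,0,0,0,0,0.135,0],[0,0,0,0,0,0.135,0],[0,0,0,0,0,0,0]]]'
python3 -c "
from h import *
plan(.576,-.264,.19,-80)"
```

```text
clock: 10.45
position: [0.4619, 0.1032, 0.0807]
tool_rot: [-3.139, 0.003, 1.254]
force: [0.1, -0.6, 0.3]
grip_width: 0.0855
finger_force: 0.0
clock: 10.95
position: [0.4632, 0.1046, 0.0836]
tool_rot: [3.14, -0.0, 1.254]
force: [-2.9, -2.8, 19.4]
grip_width: 0.0259
finger_force: 77.9
clock: 11.45
position: [0.4626, 0.1046, 0.1638]
tool_rot: [-3.141, 0.0, 1.255]
force: [0.8, -0.2, -0.2]
grip_width: 0.0259
finger_force: 80.1
clock: 11.95
position: [0.4629, 0.1045, 0.1931]
tool_rot: [3.141, -0.001, 0.709]
force: [0.3, 0.0, -0.7]
grip_width: 0.0258
finger_force: 80.2
clock: 12.45
position: [0.4628, 0.1048, 0.193]
tool_rot: [3.141, -0.0, 0.172]
force: [-0.0, 0.3, -1.0]
grip_width: 0.026
finger_force: 80.2
clock 12.4 th -80.1 wz -0.002 tilt [ 3.141 -0.   ] shift [ 47.4 382.8   3. ] pos [0.4628 0.1048 0.193 ] grip 0.0260 F 80.2 fz [-0.   0.3 -1. ]
```

```bash
python3 -m jog '[[[4,28,0,0,0,0,0],[4,33,0,0,0,0,0],[4,33,0,0,0,0,0],[4,33,0,0,0,0,0],[4,33,0,0,0,0,0]]]' >/dev/null
python3 -m jog '[[[4,33,0,0,0,0,0],[4,33,0,0,0,0,0],[4,33,0,0,0,0,0],[4,33,0,0,0,0,0],[4,33,0,0,0,0,0]]]' >/dev/null
python3 -m jog '[[[4,33,0,0,0,0,0],[3,24,0,0,0,0,0],[0,0,20,0,0,0,0],[0,0,20,0,0,0,0],[0,0,0,0,0,0,0]]]' 
python3 -c "
from h import *
plan(.576,-.264,.088,-80)
f=bot.grab_frame('side')
cv2.imwrite('pics/s3.png',cv2.resize(f['img'][90:230,240:400,::-1],(640,560),interpolation=cv2.INTER_CUBIC))"
```

```text
clock: 13.95
position: [0.5743, -0.2631, 0.1504]
tool_rot: [-3.139, 0.003, 0.178]
force: [-0.5, 0.3, -1.2]
grip_width: 0.0257
finger_force: 80.2
clock 13.9 th -79.8 wz 0.004 tilt [-3.139e+00  3.000e-03] shift [ 1.5  1.2 62.4] pos [ 0.5743 -0.2631  0.1504] grip 0.0257 F 80.2 fz [-0.5  0.3 -1.2]
```

View pics/s3.png

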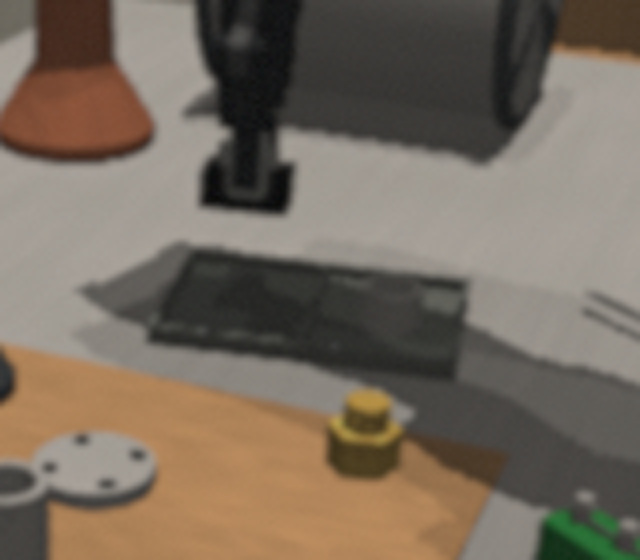

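The black sensor is held upright at (248,190) in the crop, above the far compartment. The placed sleeve is in the gripper's shadow at about (375,295). Lowering the sensor.

```bash
python3 -m jog '[[[1,1,25,0,0,0,0],[0,0,20,0,0,0,0],[0,0,12,0,0,0,0],[0,0,4,0,0,0,0],[0,0,0,0,0,0,0]]]' 
python3 -m jog '[[[0,0,1,0,0,0,0],[0,0,0,0,0,0,0.2],[0,0,0,0,0,0,0.5],[0,0,0,0,0,0,0.7],[0,0,0,0,0,0,0.7]]]' 
python3 -m jog '[[[0,0,0,0,0,0,0.8],[0,0,-20,0,0,0,0.8],[0,0,-30,0,0,0,0.8],[0,0,-30,0,0,0,1],[0,0,-30,0,0,0,1]]]' 
python3 -c "
from h import *
plan(.459,-.122,.19,-78)"
```

```text
clock: 14.5
position: [0.5769, -0.2642, 0.092]
tool_rot: [3.142, -0.0, 0.175]
force: [-0.1, 0.2, -0.2]
grip_width: 0.0262
finger_force: 80.2
clock: 15.0
position: [0.5768, -0.2642, 0.0908]
tool_rot: [3.141, -0.0, 0.175]
force: [1.0, -0.3, -0.1]
grip_width: 0.0598
finger_force: 0.0
clock: 15.5
position: [0.5766, -0.2641, 0.2018]
tool_rot: [-3.141, 0.0, 0.175]
force: [-0.4, 0.6, 0.7]
grip_width: 0.0857
finger_force: 0.0
clock 15.5 th -80.0 wz -0.035 tilt [-3.141  0.   ] shift [ -85.5 -163.4   11.8] pos [ 0.5766 -0.2641  0.2018] grip 0.0857 F 0.0 fz [-0.4  0.6  0.7]
```

```bash
python3 -m jog '[[[-17,-30,0,0,0,-0.035,1],[-17,-33,0,0,0,0,1],[-17,-33,0,0,0,0,1],[-17,-33,0,0,0,0,1],[-17,-33,0,0,0,0,1]]]'  >/dev/null
python3 -m jog '[[[0,0,20,0,0,0,1],[0,0,20,0,0,0,1],[0,0,0,0,0,0,1]]]'  >/dev/null
python3 -c "
from h import *
plan(.459,-.122,.083,-78)
f=bot.grab_frame('side')
for q in ('short_sleeve_mid','sensor_mid','plug_mid'): print(q,[(np.round(d['xyz'],3).tolist(),round(d['conf'],2)) for d in bot.spot_point(q,f)])
f=bot.grab_frame('top')
for q in ('short_sleeve_mid','sensor_mid','plug_mid'): print(q,[(np.round(d['xyz'],3).tolist(),round(d['conf'],2)) for d in bot.spot_point(q,f)])
save(f,'t3')
"
```

```text
clock 16.3 th -77.9 wz 0.001 tilt [-3.141e+00  2.000e-03] shift [-0.9 -0.5 76.2] pos [ 0.4599 -0.1223  0.1592] grip 0.0850 F 0.0 fz [-0.2 -0.1 -0.4]
short_sleeve_mid [([0.495, -0.276, 0.015], 0.6), ([0.672, 0.001, 0.027], 0.5)]
sensor_mid [([0.575, -0.262, 0.017], 0.85), ([0.332, 0.198, 0.013], 0.76), ([0.335, -0.072, 0.009], 0.56)]
plug_mid [([0.456, -0.124, 0.014], 0.76), ([0.559, 0.056, 0.028], 0.32)]
short_sleeve_mid []
sensor_mid [([0.328, 0.2, 0.011], 0.93), ([0.579, -0.265, 0.013], 0.67)]
plug_mid []
```

View pics/t3.png

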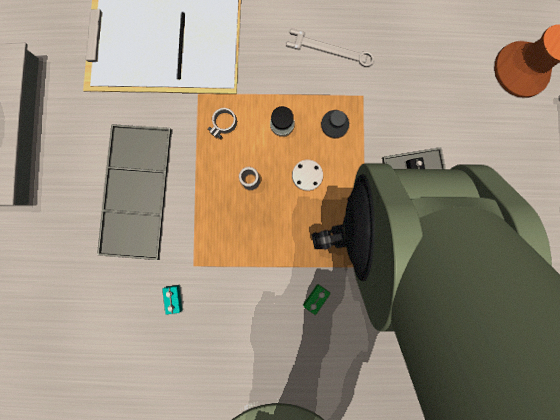

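The sensor stands in the far compartment at (417,163). Now the plug.

```bash
python3 -m jog '[[[-1,0,25,0,0,0,1],[0,0,25,0,0,0,1],[0,0,17,0,0,0,1],[0,0,9,0,0,0,1],[0,0,0,0,0,0,1]]]' 
python3 -m jog '[[[0,0,0,0,0,0,0],[0,0,0,0,0,0,0],[0,0,0,0,0,0,0],[0,0,0,0,0,0,0],[0,0,0,0,0,0,0]]]' 120
python3 -m jog '[[[0,0,0,0,0,0,0],[0,0,0,0,0,0,0],[0,0,-20,0,0,0,0],[0,0,-30,0,0,0,0],[0,0,-30,0,0,0,0]]]' 
python3 -m jog '[[[0,0,-30,0,0,0,0],[0,0,0,0,0,0,0]]]' 
python3 -c "
from h import *
plan(.455,.285,.19,-78); print(np.round(bot.observe()['qpos'],2))"
```

```text
clock: 17.2
position: [0.4595, -0.1227, 0.084]
tool_rot: [-3.141, 0.001, 0.21]
force: [1.0, 0.7, 0.2]
grip_width: 0.0854
finger_force: 0.0
clock: 17.7
position: [0.46, -0.1229, 0.0857]
tool_rot: [3.141, -0.001, 0.21]
force: [-4.8, 1.2, 25.4]
grip_width: 0.0285
finger_force: 117.1
clock: 18.2
position: [0.4594, -0.1228, 0.1656]
tool_rot: [-3.141, 0.001, 0.21]
force: [0.4, 0.2, -1.9]
grip_width: 0.0278
finger_force: 120.5
clock: 18.4
position: [0.461, -0.1232, 0.1979]
tool_rot: [3.139, -0.005, 0.209]
force: [-0.2, 0.3, -1.9]
grip_width: 0.0282
finger_force: 120.7
clock 18.4 th -78.0 wz -0.000 tilt [ 3.139 -0.005] shift [  79.  -400.5    7.9] pos [ 0.461  -0.1232  0.1979] grip 0.0282 F 120.7 fz [-0.2  0.3 -1.9]
[ 0.27  0.45 -0.17  2.07  0.13  0.62 -1.35]
```

```bash
python3 -m jog '[[[6,-30,0,0,0,0,0],[7,-34,0,0,0,0,0],[7,-34,0,0,0,0,0],[7,-34,0,0,0,0,0],[7,-34,0,0,0,0,0]]]' >/dev/null
python3 -m jog '[[[7,-34,0,0,0,0,0],[7,-34,0,0,0,0,0],[7,-34,0,0,0,0,0],[7,-34,0,0,0,0,0],[7,-34,0,0,0,0,0]]]' >/dev/null
python3 -m jog '[[[6,-34,0,0,0,0,0],[4,-30,0,0,0,0,0],[0,0,20,0,0,0,0],[0,0,20,0,0,0,0],[0,0,0,0,0,0,0]]]' 
python3 -c "
from h import *
plan(.455,.285,.090,-78);print(np.round(bot.observe()['qpos'],2))"
```

```text
clock: 19.9
position: [0.4525, 0.2842, 0.1521]
tool_rot: [3.14, 0.004, 0.21]
force: [0.3, -0.3, -1.9]
grip_width: 0.0278
finger_force: 120.6
clock 19.9 th -77.9 wz 0.001 tilt [3.14  0.004] shift [ 2.6 -0.2 62.1] pos [0.4525 0.2842 0.1521] grip 0.0278 F 120.6 fz [ 0.3 -0.3 -1.9]
[-0.55  0.6  -0.17  1.95  0.16  0.61 -2.18]
```

```bash
python3 -m jog '[[[2,0,25,0,0,0,0],[0,0,20,0,0,0,0],[0,0,12,0,0,0,0],[0,0,5,0,0,0,0],[0,0,0,0,0,0,0]]]' 
python3 -m jog '[[[0,0,0,0,0,0,0],[0,0,0,0,0,0,0.2],[0,0,0,0,0,0,0.5],[0,0,0,0,0,0,0.65],[0,0,0,0,0,0,0.65]]]' 
python3 -m jog '[[[0,0,0,0,0,0,0.7],[0,0,-20,0,0,-0.0,0.7],[0,0,-30,0,0,0,0.8],[0,0,-30,0,0,-0.14,1],[0,0,-30,0,0,-0.14,1]]]' 
python3 -m jog '[[[0,0,0,0,0,-0.145,1],[0,0,0,0,0,-0.145,1],[0,0,0,0,0,-0.145,1],[0,0,0,0,0,-0.145,1],[0,0,0,0,0,-0.145,1]]]' >/dev/null
python3 -m jog '[[[0,0,0,0,0,-0.145,1],[0,0,0,0,0,-0.145,1],[0,0,0,0,0,-0.145,1],[0,0,0,0,0,-0.145,1],[0,0,0,0,0,-0.145,1]]]' >/dev/null
python3 -m jog '[[[0,0,0,0,0,-0.145,1],[0,0,0,0,0,-0.145,1],[0,0,0,0,0,-0.145,1],[0,0,0,0,0,-0.09,1],[0,0,0,0,0,0,1]]]' >/dev/null
python3 -c "
from h import *
plan(.676,.109,.19,51);print(np.round(bot.observe()['qpos'],2))"
```

```text
clock: 20.4
position: [0.4557, 0.2852, 0.0926]
tool_rot: [3.141, 0.0, 0.21]
force: [1.0, 0.1, -1.7]
grip_width: 0.0279
finger_force: 120.6
clock: 20.9
position: [0.4558, 0.2853, 0.0929]
tool_rot: [-3.141, -0.0, 0.21]
force: [1.0, 0.1, -0.3]
grip_width: 0.056
finger_force: 0.0
clock: 21.4
position: [0.4555, 0.2852, 0.2038]
tool_rot: [3.141, 0.0, 0.496]
force: [0.7, -0.3, -0.2]
grip_width: 0.0853
finger_force: 0.0
clock 22.9 th 51.3 wz 0.005 tilt [-3.141 -0.   ] shift [-281.9    1.8   12.5] pos [0.4558 0.285  0.2025] grip 0.0853 F 0.0 fz [-0.6 -0.6  0.2]
[-0.12  0.63 -0.77  1.89  0.57  0.86 -0.29]
```

```bash
python3 -m jog '[[[-30,0,0,0,0,0,1],[-33,0,0,0,0,0,1],[-33,0,0,0,0,0,1],[-33,0,0,0,0,0,1],[-33,0,0,0,0,0,1]]]' >/dev/null
python3 -m jog '[[[-33,0,0,0,0,0,1],[-33,0,0,0,0,0,1],[-33,0,0,0,0,0,1],[-21,2,10,0,0,0,1],[0,0,10,0,0,0,1]]]' >/dev/null
python3 -m jog '[[[0,0,0,0,0,0,1],[0,0,0,0,0,0,1]]]' >/dev/null
python3 -c "
from h import *
plan(.676,.109,.084,51)
f=bot.grab_frame('side')
for q in ('plug_mid','clamp_mid'): print(q,[(np.round(d['xyz'],3).tolist(),round(d['conf'],2)) for d in bot.spot_point(q,f)])
save(f,'s4')"
```

```text
clock 24.1 th 51.2 wz 0.004 tilt [-3.141e+00 -1.000e-03] shift [-1.3 -1.7 98.7] pos [0.6761 0.1112 0.1827] grip 0.0856 F 0.0 fz [-0.4 -0.4 -0.2]
plug_mid [([0.452, 0.286, 0.015], 0.66)]
clamp_mid [([0.672, 0.109, 0.01], 0.59)]
```

View pics/s4.png

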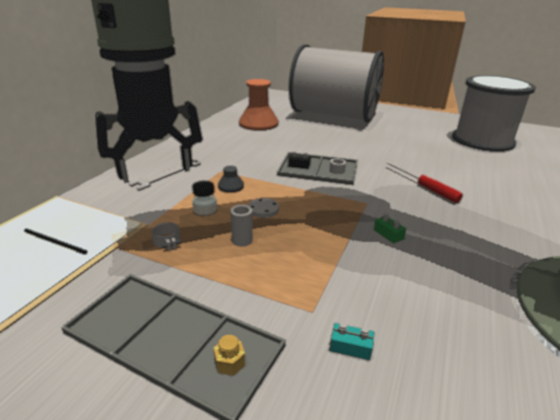

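The plug is upright in the near compartment at (229,352). The sensor (298,160) and short sleeve (338,166) are both in the shorter tray. The gripper is over the clamp (166,236) and clear of the jar (204,198).

```bash
python3 -m jog '[[[-1,-1.5,30,0,0,0,1],[0,0,30,0,0,0,1],[0,0,25,0,0,0,1],[0,0,14,0,0,0,1],[0,0,0,0,0,0,1]]]' 
python3 -m jog '[[[0,0,0,0,0,0,0],[0,0,0,0,0,0,0],[0,0,0,0,0,0,0],[0,0,0,0,0,0,0],[0,0,0,0,0,0,0]]]' 80
python3 -m jog '[[[0,0,0,0,0,0,0],[0,0,0,0,0,0,0],[0,0,-20,0,0,0,0],[0,0,-30,0,0,0,0],[0,0,-30,0,0,-0.12,0]]]' 
python3 -m jog '[[[0,0,-20,0,0,-0.12,0],[0,0,0,0,0,-0.12,0],[0,0,0,0,0,-0.12,0],[0,0,0,0,0,-0.12,0],[0,0,0,0,0,0,0]]]' 
python3 -c "
from h import *
plan(.629,.273,.17,86)"
```

```text
clock: 24.75
position: [0.6759, 0.1086, 0.0824]
tool_rot: [-3.14, -0.001, 2.465]
force: [0.6, 0.5, 1.2]
grip_width: 0.0855
finger_force: 0.0
clock: 25.25
position: [0.6772, 0.1085, 0.0857]
tool_rot: [3.14, 0.002, 2.464]
force: [-5.5, -1.0, 18.3]
grip_width: 0.0423
finger_force: 78.4
clock: 25.75
position: [0.6766, 0.1086, 0.166]
tool_rot: [3.141, 0.0, 2.585]
force: [-0.1, 0.0, -0.3]
grip_width: 0.042
finger_force: 81.1
clock: 26.25
position: [0.6768, 0.1082, 0.1848]
tool_rot: [3.141, 0.001, 3.067]
force: [-0.2, -0.2, -1.5]
grip_width: 0.0417
finger_force: 81.1
clock 26.2 th 85.7 wz -0.005 tilt [3.141e+00 1.000e-03] shift [ 59.2 161.1  14.8] pos [0.6768 0.1082 0.1848] grip 0.0417 F 81.1 fz [-0.2 -0.2 -1.5]
```

```bash
python3 -m jog '[[[12,30,0,0,0,0,0],[12,33,0,0,0,0,0],[12,33,0,0,0,0,0],[12,33,0,0,0,0,0],[11,32,0,0,0,0,0]]]' >/dev/null
python3 -m jog '[[[0,0,20,0,0,0,0],[0,0,20,0,0,0,0],[0,0,0,0,0,0,0]]]' >/dev/null
python3 -c "
from h import *
plan(.629,.273,.090,86)
f=bot.grab_frame('side')
cv2.imwrite('pics/s5.png',cv2.resize(f['img'][200:400,50:300,::-1],(750,600),interpolation=cv2.INTER_CUBIC))"
```

```text
clock 27.1 th 85.4 wz -0.010 tilt [-3.139e+00 -3.000e-03] shift [ 0.8  1.4 50.7] pos [0.6297 0.2716 0.1407] grip 0.0416 F 81.3 fz [ 0.7 -1.6 -1.6]
```

View pics/s5.png

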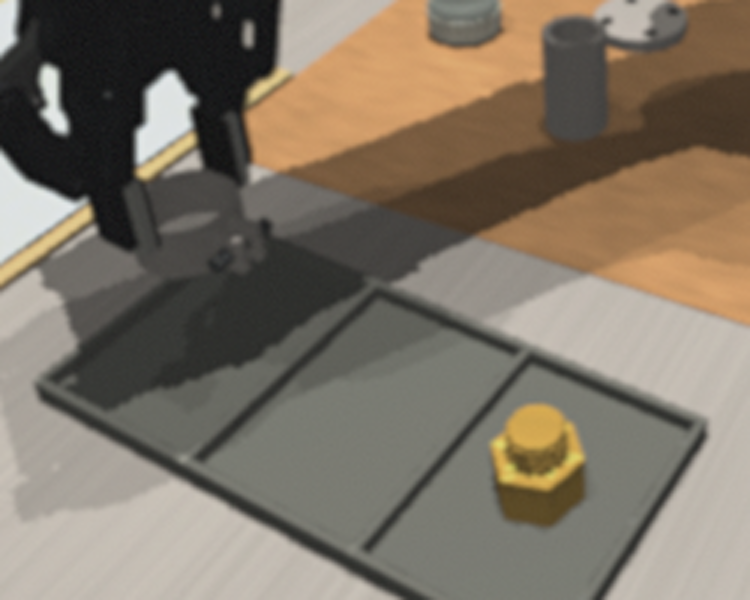

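The clamp is held level at (195,225) in the crop, lug towards the robot, above the far compartment. The plug stands in the near one at (540,465). Lowering the clamp.

```bash
python3 -m jog '[[[0,1,25,0,0,0,0],[0,0,15,0,0,0,0],[0,0,8,0,0,0,0],[0,0,3,0,0,0,0],[0,0,0,0,0,0,0]]]' 
python3 -m jog '[[[0,0,0,0,0,0,0],[0,0,0,0,0,0,0.4],[0,0,0,0,0,0,0.65],[0,0,0,0,0,0,0.75],[0,0,0,0,0,0,0.75]]]' 
python3 -m jog '[[[0,0,0,0,0,0,0.75],[0,0,-20,0,0,0,0.75],[0,0,-30,0,0,0,0.75],[0,0,-30,0,0,0,1],[0,0,-30,0,0,0,1]]]' 
python3 -c "
from h import *
plan(.560,.056,.19,86)"
```

```text
clock: 27.6
position: [0.6304, 0.2744, 0.0928]
tool_rot: [3.141, -0.0, 3.064]
force: [0.3, -0.3, -1.5]
grip_width: 0.0419
finger_force: 81.3
clock: 28.1
position: [0.6303, 0.2745, 0.0928]
tool_rot: [3.141, 0.0, 3.065]
force: [0.3, -0.3, 1.6]
grip_width: 0.064
finger_force: 0.0
clock: 28.6
position: [0.6301, 0.2747, 0.2054]
tool_rot: [3.141, 0.001, 3.065]
force: [0.4, -0.5, -0.1]
grip_width: 0.0855
finger_force: 0.0
clock 28.6 th 85.6 wz -0.007 tilt [3.141e+00 1.000e-03] shift [  54.7 -223.    15.4] pos [0.6301 0.2747 0.2054] grip 0.0855 F 0.0 fz [ 0.4 -0.5 -0.1]
```

```bash
python3 -m jog '[[[7,-28,0,0,0,0,1],[8,-33,0,0,0,0,1],[8,-33,0,0,0,0,1],[8,-33,0,0,0,0,1],[8,-33,0,0,0,0,1]]]' >/dev/null
python3 -m jog '[[[8,-33,0,0,0,0,1],[8,-30,0,0,0,0,1],[0,0,20,0,0,0,1],[0,0,20,0,0,0,1],[0,0,0,0,0,0,1]]]' >/dev/null
python3 -m jog '[[[0,0,0,0,0,0,1]]]' >/dev/null
python3 -c "
from h import *
plan(.560,.056,.095,86)
f=bot.grab_frame('side')
for q in ('plug_mid','clamp_mid','tall_sleeve_mid'): print(q,[(np.round(d['xyz'],3).tolist(),round(d['conf'],2)) for d in bot.spot_point(q,f)])"
```

```text
clock 29.7 th 85.6 wz -0.007 tilt [3.141e+00 1.000e-03] shift [-1.5 -0.7 68.8] pos [0.5585 0.0568 0.1638] grip 0.0854 F 0.0 fz [-0.1  0.5  0.9]
plug_mid [([0.452, 0.284, 0.013], 0.6)]
clamp_mid [([0.628, 0.273, 0.016], 0.83)]
tall_sleeve_mid [([0.563, 0.058, 0.031], 0.69)]
```

```bash
python3 -m jog '[[[-1,0,25,0,0,0,1],[0,0,22,0,0,0,1],[0,0,15,0,0,0,1],[0,0,7,0,0,0,1],[0,0,0,0,0,0,1]]]' 
python3 -m jog '[[[0,0,0,0,0,0,0],[0,0,0,0,0,0,0],[0,0,0,0,0,0,0],[0,0,0,0,0,0,0],[0,0,0,0,0,0,0]]]' 80
python3 -m jog '[[[0,0,0,0,0,0,0],[0,0,0,0,0,0,0],[0,0,-20,0,0,0,0],[0,0,-30,0,0,0,0],[0,0,-30,0,0,0,0]]]' 
python3 -m jog '[[[0,0,-20,0,0,0,0],[0,0,0,0,0,0,0]]]' 
python3 -c "
from h import *
plan(.538,.279,.19,86)"
```

```text
clock: 30.4
position: [0.5592, 0.0564, 0.0933]
tool_rot: [3.142, -0.001, 3.065]
force: [-0.7, 0.8, 0.4]
grip_width: 0.0852
finger_force: 0.0
clock: 30.9
position: [0.5596, 0.0562, 0.0944]
tool_rot: [-3.141, 0.001, 3.065]
force: [-2.4, -2.5, 11.5]
grip_width: 0.0346
finger_force: 78.5
clock: 31.4
position: [0.559, 0.0563, 0.1746]
tool_rot: [3.142, -0.001, 3.065]
force: [-0.3, -0.5, -0.6]
grip_width: 0.0344
finger_force: 79.7
clock: 31.6
position: [0.5602, 0.0564, 0.1961]
tool_rot: [3.141, 0.004, 3.064]
force: [0.7, 0.1, -1.4]
grip_width: 0.0347
finger_force: 79.8
clock 31.6 th 85.6 wz -0.007 tilt [3.141 0.004] shift [ 37.7 220.5   6.1] pos [0.5602 0.0564 0.1961] grip 0.0347 F 79.8 fz [ 0.7  0.1 -1.4]
```

```bash
python3 -m jog '[[[5,26,0,0,0,0,0],[5,32,0,0,0,0,0],[6,33,0,0,0,0,0],[6,33,0,0,0,0,0],[6,33,0,0,0,0,0]]]' >/dev/null
python3 -m jog '[[[6,33,0,0,0,0,0],[4,30,0,0,0,0,0],[0,0,20,0,0,0,0],[0,0,10,0,0,0,0],[0,0,0,0,0,0,0]]]' >/dev/null
python3 -m jog '[[[0,0,0,0,0,0,0]]]' >/dev/null
python3 -c "
from h import *
plan(.538,.279,.099,86)
f=bot.grab_frame('side')
cv2.imwrite('pics/s6.png',cv2.resize(f['img'][200:400,50:300,::-1],(750,600),interpolation=cv2.INTER_CUBIC))"
```

```text
clock 32.7 th 85.5 wz -0.008 tilt [-3.141 -0.   ] shift [ 0.6  1.2 64.5] pos [0.5385 0.2777 0.1635] grip 0.0341 F 79.9 fz [-0.3 -1.4 -1.2]
```

View pics/s6.png

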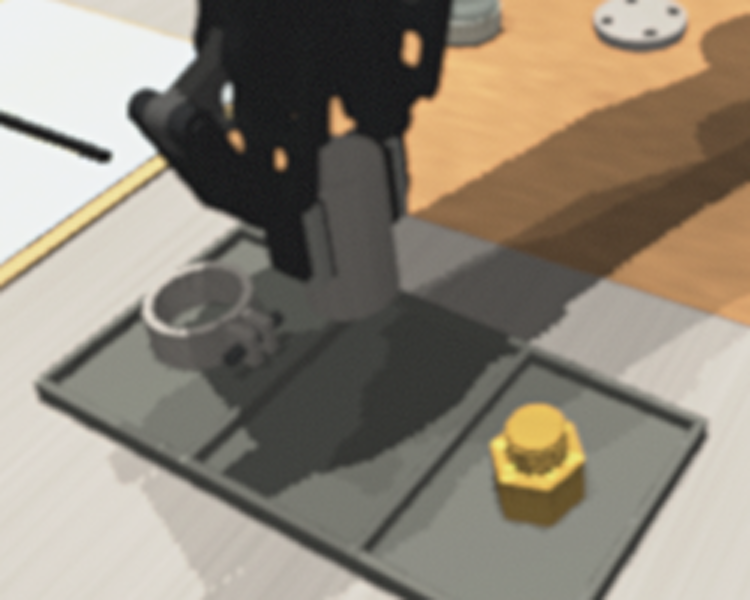

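The clamp lies flat in the far compartment at (205,320) in the crop. The tall sleeve is held upright at (358,225), over the middle compartment. Lowering it.

```bash
python3 -m jog '[[[0,1,25,0,0,0,0],[0,0,20,0,0,0,0],[0,0,10,0,0,0,0],[0,0,6,0,0,0,0],[0,0,2,0,0,0,0]]]' 
python3 -m jog '[[[0,0,1,0,0,0,0],[0,0,0,0,0,0,0],[0,0,0,0,0,0,0]]]' 
python3 -c "
from h import *
plan(.538,.279,.099,86)"
```

```text
clock: 33.25
position: [0.5383, 0.2795, 0.1003]
tool_rot: [-3.142, -0.0, 3.065]
force: [-0.5, -0.8, -1.2]
grip_width: 0.0344
finger_force: 79.9
clock: 33.55
position: [0.5386, 0.2796, 0.1001]
tool_rot: [3.141, 0.001, 3.065]
force: [-0.9, 0.1, -1.2]
grip_width: 0.0346
finger_force: 79.9
clock 33.5 th 85.6 wz -0.007 tilt [3.141e+00 1.000e-03] shift [ 0.5 -0.6  1.1] pos [0.5386 0.2796 0.1001] grip 0.0346 F 79.9 fz [-0.9  0.1 -1.2]
```

```bash
python3 -m jog '[[[0,0,1,0,0,0,0],[0,0,0.5,0,0,0,0],[0,0,0,0,0,0,0],[0,0,0,0,0,0,0.3],[0,0,0,0,0,0,0.5]]]' 
python3 -m jog '[[[0,0,0,0,0,0,0.7],[0,0,0,0,0,0,0.7],[0,0,0,0,0,0,0.7],[0,0,-20,0,0,0,0.7],[0,0,-30,0,0,0,0.7]]]' 
python3 -m jog '[[[0,0,-40,0,0,0,0.7],[0,0,-40,0,0,0,0.7],[0,-33,0,0,0,0,1],[0,-33,0,0,0,0,1],[0,-33,0,0,0,0,1]]]' 
python3 -m jog '[[[0,-33,0,0,0,0,1],[0,-33,0,0,0,0,1],[0,-33,0,0,0,0,1],[0,-33,0,0,0,0,1],[0,-33,0,0,0,0,1]]]' >/dev/null
python3 -m jog '[[[0,0,0,0,0,0,1],[0,0,0,0,0,0,1],[0,0,0,0,0,0,1],[0,0,0,0,0,0,1],[0,0,0,0,0,0,1]]]' >/dev/null
python3 -c "
from h import *
plan(.538,.1,.2,86)
f=bot.grab_frame('side')
T={'tray3':(.539,.279,-3.9),'tray2':(.535,-.271,9.8)}
for q,t in (('plug_mid','tray3'),('clamp_mid','tray3'),('tall_sleeve_mid','tray3'),('short_sleeve_mid','tray2'),('sensor_mid','tray2')):
    a=T[t]; c,s=np.cos(np.radians(a[2])),np.sin(np.radians(a[2]))
    for d in bot.spot_point(q,f):
        x,y=d['xyz'][0]-a[0],d['xyz'][1]-a[1]
        print(q,t,np.round([c*x+s*y,-s*x+c*y,d['xyz'][2]],3),round(d['conf'],2))
for q in ('jar_mid','flange_mid','reducer_mid'): print(q,[np.round(d['xyz'],3).tolist() for d in bot.spot_point(q,f)][:2])
save(f,'s7')"
```

```text
clock: 34.05
position: [0.5384, 0.2796, 0.0983]
tool_rot: [3.141, 0.0, 3.065]
force: [-0.1, -0.1, -0.6]
grip_width: 0.0427
finger_force: 0.0
clock: 34.55
position: [0.5377, 0.2794, 0.1486]
tool_rot: [-3.141, -0.002, 3.065]
force: [0.3, 0.3, -0.3]
grip_width: 0.0599
finger_force: 0.0
clock: 35.05
position: [0.5305, 0.1799, 0.2297]
tool_rot: [3.142, 0.001, 3.065]
force: [0.5, -0.6, -0.7]
grip_width: 0.0854
finger_force: 0.0
clock 36.0 th 85.7 wz -0.006 tilt [3.141 0.   ] shift [-14.1  84.   28.3] pos [0.5181 0.0172 0.2283] grip 0.0855 F 0.0 fz [ 0.4 -0.2 -0.5]
plug_mid tray3 [-0.084  0.001  0.017] 0.59
clamp_mid tray3 [0.091 0.001 0.016] 0.78
clamp_mid tray3 [ 0.057 -0.33   0.009] 0.36
short_sleeve_mid tray2 [-0.044  0.002  0.013] 0.69
short_sleeve_mid tray2 [0.183 0.523 0.013] 0.32
sensor_mid tray2 [0.045 0.004 0.018] 0.91
sensor_mid tray2 [-0.119  0.499  0.013] 0.81
sensor_mid tray2 [-0.163  0.23   0.01 ] 0.64
jar_mid [[0.675, -0.001, 0.029]]
flange_mid [[0.574, -0.052, 0.008]]
reducer_mid [[0.67, -0.108, 0.023]]
```

View pics/s7.png

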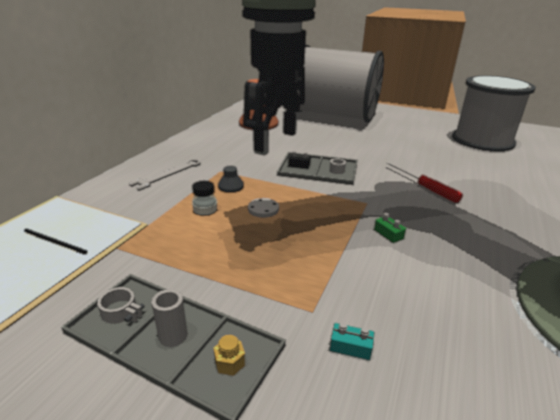

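All five parts stand upright, each in its own compartment: clamp (117,302), tall sleeve (170,318), plug (229,353), sensor (299,160), short sleeve (338,166). The jar, flange and cone haven't moved, and the gripper is clear, so I'm handing in.

```bash
python3 -c "
from workcell import bot
print(bot.job_done())"
```

```text
the job is handed in; nothing more can be done
None
```

Both kits are made up and the job is handed in at about 36 s of the 128 s limit: all five parts looked upright in their own compartments, and the cone, flange and jar hadn't moved; the hand-in returned no verdict.

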